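# Pack the microphone kit into its foam-lined case

## Robot

A 6-joint arm with a two-finger parallel gripper is mounted at the origin on the work surface. World frame = base frame: x ahead of the robot, y to its left, z up, the work surface at z = 0. Lengths are in m, angles in rad, forces in N, time in s.
With the tool pointing down it reaches from about 0.225 to 0.875 m from the base axis. Payload 3.4 kg.
Tool frame: the origin (TCP) lies on the centre line of the jaws, within the pads' length; the fingertips stand 17 mm ahead of it and the grasp point (between the pads) lies 2 mm behind it; z points along the fingers, y is the line along which they close (so a half turn about z gives the same grasp; the last joint's range is limited). The gripper opens to 85 mm and grips with 20 to 120 N. Pads are 22 mm wide; open, the fingers measure 114 mm over their backs; the gripper's body (76 mm by 85 mm) begins 54 mm behind the grasp point. The pads swing forward as they close: fully open they stand 13 mm farther back than shut.
Start: joints at [-1.343, 0.276, 1.505, -0, 1.361, -0.121], TCP at [0.197, -0.54, 0.248] pointing down, gripper open.
Joint ranges: [-2.89, 2.89], [-0.75, 2.08], [0.22, 2.7], [-1.18, 4.32], [0.11, 2.71], [-2.7, 2.7]. Speed limits (rad/s): [2.57, 2.57, 3.14, 3.14, 3.14, 3.14].

## Interface

Orientations are given as a unit quaternion [w, x, y, z].
In Python, from rig import manip gives the robot as it stands.
- The arm moves only by the tool move_arm, never from a script. Its argument "steps" is one flat list of numbers, 7 for each row, row after row: the turn, a rotation vector about the world's x, y, z normalised to -1 to 1, where 1 is 360 degrees, then the shift along the world's x, y, z normalised to -1 to 1, where 1 is 1 m, then the opening, from -1 (shut) to 1 (fully open). A call has exactly 10 rows; each row is the pose to reach, as a shift and turn from the pose commanded when the call began, turning the shorter way round; what a row does not reach only later rows make up. A row lasts 1/10 s, in which the tool goes at most 50 mm and 8.59 degrees, less where a joint would pass 70% of its speed; a pose out of reach is approached as far as the arm can. A call with a number of a shift or a turn outside -1 to 1 is refused whole. A call with a gripper value outside its range is refused whole. The fingers move at their own pace and stop on an object; "squeeze" is the grip in N (left out, the last holds). Time passes only in rows, so rows that repeat a pose let the fingers close, or fill a call up. It gives the time, the measured TCP pose, the force, the opening and the grip force at its end, in the units of the state.
- manip.get_state(): the state, without advancing time (a new reading comes with each control period).
- manip.get_image(name): name is "scene" or "top" or "wrist"; returns a dict with "pixels" (384x512x3 uint8, blue, green, red), "fx", "fy", "cx", "cy" (pixels), "R" (3x3) and "t" (3): a world point X has camera coordinates R X + t. Camera axes: x right, y down, z forward; pixel columns grow to the right and rows downward; lengths in m; the calibration is good to about 2 mm. A picture is of the moment at which its call begins. There is no depth.
- manip.sign_off(): hands the job in; it is judged then, once.
The state is a dict: "clock": time; "qpos": joint angles; "qd": joint speeds; "effort": joint torques, N m; "position": TCP position; "ee_rot": TCP orientation; "contact_force": force on the tool from outside, world axes, zero at the start; "moment": the same for the moment, N m; "width": finger opening in m; "gripper_force": force on a finger pad.
Only numpy, scipy, OpenCV 4.12 (cv2) and the standard library are available. Lean on these libraries where they do the work, as an engineer would, in place of code of your own. Each camera call takes 0.05 s, during which the arm holds its last target. There are 200 camera calls.

## Task

Pack up the microphone kit: move the vocal microphone, the bodypack, the plug-on transmitter and the boundary microphone from the green mat into the open aluminium case, each into the foam insert cut to its own shape, the right way round and lying flat on the bottom of its cut-out. Set each one down without dropping it, and leave the battery and the memory stick where they lie on the mat.

Things in the scene. Friction and masses are not known exactly. Their poses are not given: they have to be found in the camera images.
- mic_c (a point): Black vocal microphone with round silver head (50 mm), lying on the mat, 159 mm long; handle tapers from 38 mm at the head to 24 mm. Point: centre of the handle at the balance point, 8 mm headward of mid-length, 23 mm above what it lies on; handle 35 mm wide and its top 41 mm up there. Black hexagonal ring, 60 mm across, from 20 to 32 mm headward. x level to the head, z up. 0.29 kg
- pack_c (a point): Bodypack: flat black box 95 long x 58 wide x 26 mm high, silver wire clip on its upper face, stub antenna 29 mm long, 9 mm thick, on the middle of one end; total 124 mm. Lies on the mat. Point: middle of the total length, half-way up (13 mm above what it lies on), so 14.5 mm from the box's middle towards the antenna. x to the antenna, y across the 58 mm, z up. 0.15 kg
- plug_c (a point): Plug-on transmitter: grey box 100 long x 40 wide x 38 mm high, pale blue display on top, silver collar (26 mm across, 22 mm long) on the middle of one end; total 122 mm. Lies on the mat. Point: middle of the total length, half-way up (19 mm above what it lies on), so 11 mm from the box's middle towards the collar. x to the collar, y across the 40 mm, z up. 0.2 kg
- puck_c (a point): Boundary microphone: black round puck 60 mm across, 28 mm high, silver grille on top. Point: its centre, 14 mm above what it lies on. 0.22 kg. It and the other devices lie, in two rows, on a green rubber mat (320 x 360 mm, 3 mm thick) beside the case; mat and case swap sides.
- insert_mic_seat (a point): Foam insert for the microphone: blue-floored keyhole cut-out 174 mm long, 46 mm wide at the handle, 74 mm at the head; grey finger notches (36 mm long, 90 mm over both). Point: where the microphone's point comes when seated, 23 mm above the pocket floor. x to the head end, z up. All four pockets: 14 mm deep, floor 40 mm and foam top 54 mm above the table.
- insert_pack_seat (a point): Foam insert for the bodypack: blue-floored rectangular cut-out 107 x 70 mm, antenna slot 30 x 22 mm at the middle of one end, grey finger notches (48 mm long, 100 mm over both, 11 mm deep) at the sides. Point: where the bodypack's point comes when seated, 13 mm above the pocket floor. x to the antenna slot, y across, z up. Pocket 14 mm deep, floor 40 mm above the table.
- insert_plug_seat (a point): Foam insert for the plug-on transmitter: blue-floored rectangular cut-out 112 x 52 mm, collar slot 23 x 40 mm at the middle of one end, grey finger notches (48 mm long, 90 mm over both, 11 mm deep) at the sides. Point: where the transmitter's point comes when seated, 19 mm above the pocket floor. x to the collar slot, y across, z up. Pocket 14 mm deep, floor 40 mm above the table.
- insert_puck_seat (a point): Foam insert for the puck: blue-floored round cut-out 75 mm across, 14 mm deep. Point: the seated puck's centre, 14 mm above the pocket floor. Inserts: fixed dark grey blocks 188 (x) x 107 mm (y), shuffled 2 x 2 in an aluminium case 228 x 394 mm, long side and all x axes near world +y, rim 58 mm above the table.
- battery_c (a point): Bystander: block battery on the mat between the two rows of devices, dull gold with a black band, 26.5 x 46 mm, 17.5 mm high. Point: its centre; y along its length. Leave it where it is.
- stick_c (a point): Bystander: red memory stick with a steel plug, on the mat between the two rows of devices, 18 mm wide, 55 mm long (y), 9 mm high. Point: middle of the red part, half-way up. Leave it where it is.

How it is judged:
At the end, for the whole second after the job is handed in: Each device rests, released, in its own pocket the right way round: its point within 12 mm (horizontally) of the insert's point and at most 5 mm above it, tilt under 0.1 rad, length in line within 0.2 rad (puck: any). Battery and stick moved under 25 mm; nothing dropped (horizontal distance between mic_c and insert_mic_seat below 0.012 m and z of mic_c in the frame of insert_mic_seat below 0.005 m and angle between each of mic_c, pack_c, plug_c, puck_c's own z axis and vertical below 0.1 rad and linear speed of each of mic, pack, plug, puck below 0.02 m/s and angle between the x axis of mic_c and the x axis of insert_mic_seat, either way round below 0.2 rad and horizontal distance between pack_c and insert_pack_seat below 0.012 m and z of pack_c in the frame of insert_pack_seat below 0.005 m and angle between the x axis of pack_c and the x axis of insert_pack_seat, either way round below 0.2 rad and horizontal distance between plug_c and insert_plug_seat below 0.012 m and z of plug_c in the frame of insert_plug_seat below 0.005 m and angle between the x axis of plug_c and the x axis of insert_plug_seat, either way round below 0.2 rad and horizontal distance between puck_c and insert_puck_seat below 0.012 m and z of puck_c in the frame of insert_puck_seat below 0.005 m); the robot touches nothing.
It fails at once if the battery on the mat is pushed more than 25 mm from its place (distance of battery_c from where it was at the start of the episode above 0.025 m).
It fails at once if the memory stick on the mat is pushed more than 25 mm from its place (distance of stick_c from where it was at the start of the episode above 0.025 m).
It fails at once if a device is dropped (it moves faster than 0.8 m/s with no finger on it: a fall of more than about 3 cm) ((linear speed of mic above 0.8 m/s and contact force between the fingers and mic below 0.05 N) or (linear speed of pack above 0.8 m/s and contact force between the fingers and pack below 0.05 N) or (linear speed of plug above 0.8 m/s and contact force between the fingers and plug below 0.05 N) or (linear speed of puck above 0.8 m/s and contact force between the fingers and puck below 0.05 N)).
It also fails if it takes over 104 s, if anything falls off the work surface, if the arm or the gripper's body presses on something with over 40 N, if the wrist force passes 120 N, or if a joint passes its speed limit or range.

## Working session

There is one attempt and no reset: what is moved stays moved. The work goes in short steps, Python scripts to look and compute and a tool call to move; the robot and the scene stay as the last step left them, time stands still between calls to the robot, and variables do not carry over. Pictures are saved under pics/ and viewed, at most 14 in all, crops included, and the job is handed in when it is done.

Besides the shell and the picture viewer there is one more tool, called after "Emit:" as name(argument=value, ...) on one line, values as JSON. move_arm: Moves the arm, as the interface text tells. Scaled input: -1 to 1 covers 1 m each way for a shift and 360 degrees each way for a turn. Its arguments: {"type":"object","properties":{"steps":{"type":"array"},"squeeze":{"type":"number"}},"required":["steps"]}

```bash
mkdir -p pics; ls; cat > h.py <<'E'
import numpy as np, cv2, pickle
from rig import manip
def snap(n,f):
    im=manip.get_image(n); pickle.dump(im,open(f'pics/{f}.pkl','wb')); cv2.imwrite(f'pics/{f}.png',np.array(im['pixels'])); return im
def ray(im,u,v,z):
    R=np.array(im['R']);t=np.array(im['t']);c=-R.T@t
    d=R.T@np.array([(u-im['cx'])/im['fx'],(v-im['cy'])/im['fy'],1]); return c+d*(z-c[2])/d[2]
def proj(im,X):
    p=np.array(im['R'])@np.array(X)+np.array(im['t']); return im['fx']*p[0]/p[2]+im['cx'],im['fy']*p[1]/p[2]+im['cy']
E
python3 - <<'E'
from h import *
im=snap('top','top0')
print(manip.get_state()); print(im['R'],im['t'],im['fx'])
p=cv2.resize(np.array(im['pixels']),(800,600),interpolation=cv2.INTER_CUBIC);cv2.imwrite('pics/top0b.png',p)
E
```

```text
pics
{'clock': 0.05, 'qpos': array([-1.34302181e+00,  2.76581534e-01,  1.50612855e+00, -2.71311833e-06,
        1.36070715e+00, -1.20984454e-01]), 'qd': array([ 0.00220011, -0.00016221, -0.00284318, -0.00081465, -0.0018707 ,
        0.00042491]), 'effort': array([ 2.13332882e-03, -4.18079674e+01, -2.46677881e+01, -1.34689503e-04,
        5.55614402e-03,  2.10235051e-06]), 'position': array([ 0.19638459, -0.53989246,  0.24744919]), 'ee_rot': array([-9.10919392e-04,  9.84833927e-01,  1.73497274e-01, -5.00132113e-05]), 'contact_force': array([ 0.07840617, -0.16437865, -0.07116065]), 'moment': array([-0.04531916, -0.02528209, -0.01218921]), 'gripper_force': 0.0, 'width': 0.08527352577020114}
[[ 0.02253964 -0.99963857  0.01465226]
 [-0.98670782 -0.02460254 -0.16063126]
 [ 0.16093368 -0.01083693 -0.98690573]] [-0.0057792   0.54756823  0.98746808] 384.89102644575405
```

View pics/top0b.png

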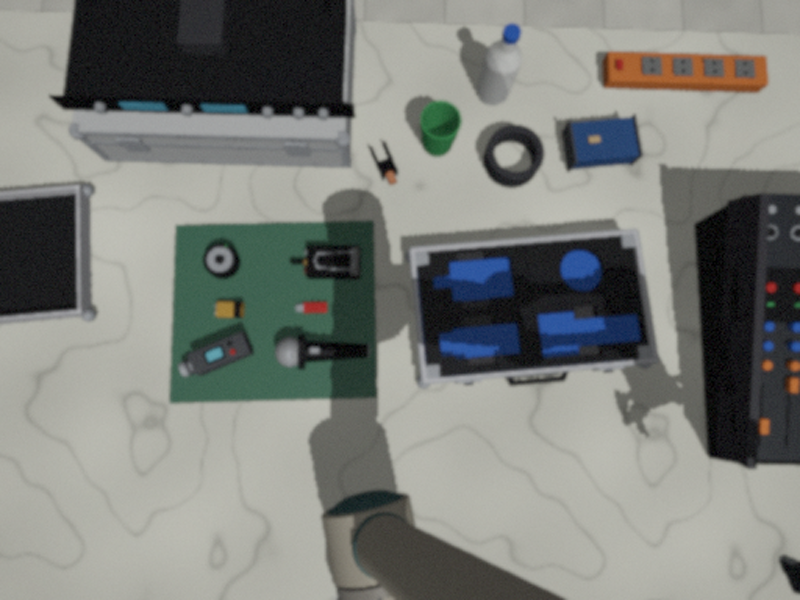

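The top view shows the mat on the left (+y): puck (220,260), pack with antenna to the left (330,262), battery (228,310), stick (312,308), plug with collar lower left (215,353), mic with head to the left (290,352). The case is on the right, with pack pocket (480,280), puck pocket (580,270), plug pocket (480,342) and mic pocket (590,332). All are viewed at 800 px scale.

```bash
python3 - <<'E'
from h import *
im=pickle.load(open('pics/top0.pkl','rb'))
for n,u,v,z in [('puck',221,259,.031),('packbox',333,262,.029),('ant',295,261,.016),('plugbox',220,351,.041),('collar',186,369,.022),('michead',290,351,.03),('mictail',366,351,.02),('bat',228,310,.02),('stick',315,308,.012),('Ppack',480,280,.04),('Ppuck',580,270,.04),('Pplug',480,342,.04),('Pmic',590,332,.04),('cTL',413,250,.058),('cTR',637,232,.058),('cBL',424,382,.058),('cBR',653,360,.058)]:
    print(n,ray(im,u*.64,v*.64,z).round(3))
s=snap('wrist','w0'); print(-s['R'].T@s['t'], s['R'],s['fx'])
E
```

```text
puck [0.61  0.321 0.031]
packbox [0.61  0.125 0.029]
ant [0.613 0.194 0.016]
plugbox [0.449 0.308 0.041]
collar [0.418 0.369 0.022]
michead [0.452 0.192 0.03 ]
mictail [0.456 0.063 0.02 ]
bat [0.522 0.305 0.02 ]
stick [0.53  0.155 0.012]
Ppack [ 0.582 -0.132  0.04 ]
Ppuck [ 0.604 -0.306  0.04 ]
Pplug [ 0.474 -0.132  0.04 ]
Pmic [ 0.496 -0.321  0.04 ]
cTL [ 0.628 -0.014  0.058]
cTR [ 0.67  -0.402  0.058]
cBL [ 0.404 -0.036  0.058]
cBR [ 0.449 -0.419  0.058]
[ 0.26516506 -0.51486341  0.37336511] [[ 0.34210062 -0.93965761 -0.00327693]
 [-0.90031255 -0.32877094  0.28521392]
 [-0.26908079 -0.0946216  -0.95845828]] 278.6981639742163
```

Emit:
move_arm(steps=[0, 0, -0.0055, 0.035, 0.032, 0, 1, 0, 0, -0.011, 0.07, 0.064, 0, 1, 0, 0, -0.0165, 0.105, 0.096, 0, 1, 0, 0, -0.022, 0.14, 0.128, 0, 1, 0, 0, -0.0275, 0.175, 0.16, 0, 1, 0, 0, -0.033, 0.21, 0.192, 0, 1, 0, 0, -0.0385, 0.245, 0.224, 0, 1, 0, 0, -0.044, 0.28, 0.256, 0, 1, 0, 0, -0.05, 0.32, 0.29, 0, 1, 0, 0, -0.0553, 0.353, 0.32, 0, 1])

```text
clock: 1.1
position: [0.5508, -0.2187, 0.2479]
ee_rot: [-0.0, 1.0, 0.0, -0.0]
contact_force: [1.0, -1.3, 0.3]
width: 0.0851
gripper_force: 0.0
```

```bash
python3 - <<'E'
from h import *
s=snap('wrist','case'); st=manip.get_state(); print(st['clock'],st['position'],st['ee_rot'],st['qpos'])
cv2.imwrite('pics/caseb.png',cv2.resize(np.array(s['pixels']),(800,600),interpolation=cv2.INTER_CUBIC))
E
```

```text
1.15 [ 0.55631349 -0.21315646  0.24766791] [-0.00300476  0.99998951  0.00172873  0.0029931 ] [-0.48742967  0.30574604  1.46326676  0.00828383  1.37012609  1.07826794]
```

View pics/caseb.png

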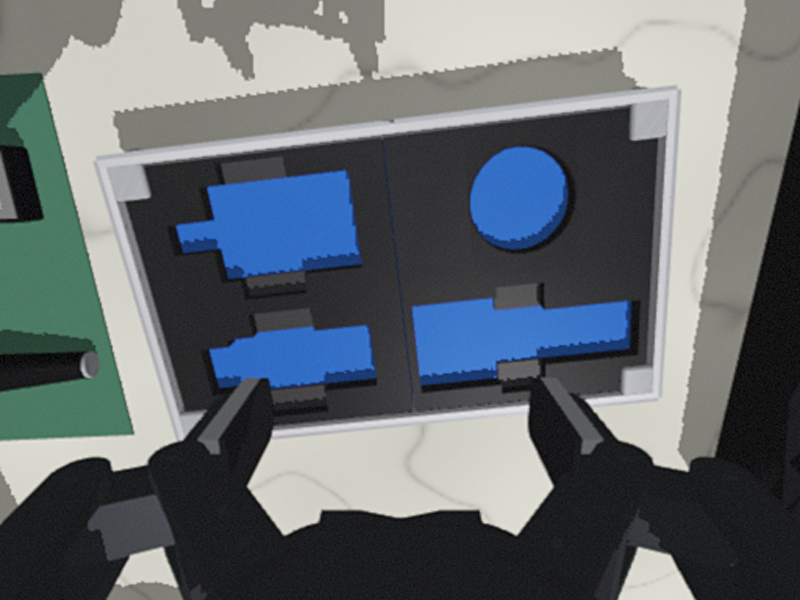

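The case view (800 px scale) shows the pack pocket with slot left (285,220), puck pocket (520,195), plug pocket with slot left (292,355) and mic keyhole with head left (520,340). Fingers barely overlap them. Next I look at the mat.

Emit:
move_arm(steps=[0, 0, 0, 0, 0.048, 0, 1, 0, 0, 0, 0, 0.096, 0, 1, 0, 0, 0, 0, 0.144, 0, 1, 0, 0, 0, 0, 0.192, 0, 1, 0, 0, 0, 0, 0.24, 0, 1, 0, 0, 0, 0, 0.288, 0, 1, 0, 0, 0, 0, 0.336, 0, 1, 0, 0, 0, 0, 0.384, 0, 1, 0, 0, 0, 0, 0.43, 0, 1, 0, 0, 0, 0, 0.43, 0, 1])

```text
clock: 2.15
position: [0.5487, 0.2149, 0.2477]
ee_rot: [-0.002, 1.0, 0.004, -0.0]
contact_force: [-0.5, -1.2, 0.1]
width: 0.0854
gripper_force: 0.0
```

```bash
python3 - <<'E'
from h import *
s=snap('wrist','mat'); st=manip.get_state(); print(st['clock'],st['position'],st['ee_rot'],st['qpos'])
cv2.imwrite('pics/matb.png',cv2.resize(np.array(s['pixels']),(800,600),interpolation=cv2.INTER_CUBIC))
E
cat > fit.py <<'E'
from h import *
from scipy.optimize import minimize
im=pickle.load(open('pics/case.pkl','rb')); px=np.array(im['pixels']).astype(int)
S=4
b=(px[...,0]>150)&(px[...,0]-px[...,2]>60)
b=b.astype(np.uint8)
def rect(a,bb,w): return [(a,-w/2),(bb,-w/2),(bb,w/2),(a,w/2)]
th=np.linspace(0,2*np.pi,60)
sh={'pack':[rect(-68,39,70),rect(38,69,22)],'plug':[rect(-67,45,52),rect(44,68,40)],'mic':[rect(-95,79,46),rect(20,79,74)],'puck':[[(37.5*np.cos(a),37.5*np.sin(a)) for a in th]]}
init={'pack':(.585,-.12),'puck':(.604,-.306),'plug':(.475,-.12),'mic':(.49,-.32)}
def mask(parts,p,z):
    m=np.zeros((384*S,512*S),np.uint8);c,s=np.cos(p[2]),np.sin(p[2])
    for q in parts:
        pts=[[S*(w+.5) for w in proj(im,(p[0]+.001*(c*x-s*y),p[1]+.001*(s*x+c*y),z))] for x,y in q]
        cv2.fillPoly(m,[np.round(pts).astype(np.int32)],1)
    return m
valid=np.ones((384,512),bool); valid[242:]=0
V=cv2.resize(valid.astype(np.uint8),None,fx=S,fy=S,interpolation=0)
B=cv2.resize(b,None,fx=S,fy=S,interpolation=0)
n,lab=cv2.connectedComponents(B)
for k in sh:
    c0=init[k]; u,v=proj(im,(*c0,.04)); l=lab[int(v*S),int(u*S)]; T=(lab==l)&(V>0)
    def cost(p,parts=None):
        P=sh[k]
        if k=='mic': P=[P[0],rect(p[3]*1000,79,74)]
        M=(mask(P,p,.04)&mask(P,p,.054)&V)>0
        return (M^T).sum()/T.sum()
    best=None
    x0=np.array([*c0,1.63]+([.02] if k=='mic' else []));
    for it in range(3):
        d=np.array([.012,.012,.08,.012][:len(x0)])/(1+it)
        sx=np.vstack([x0]+[x0+np.eye(len(x0))[i]*d for i in range(len(x0))])
        r=minimize(cost,x0,method='Nelder-Mead',options=dict(initial_simplex=sx,xatol=2e-4,fatol=1e-4)); x0=r.x
    print(k,r.x.round(4),round(r.fun,3),T.sum())
E
python3 fit.py
```

```text
2.2 [0.54883618 0.21196119 0.24761956] [ 6.48130790e-05  9.99995145e-01  3.05830078e-03 -5.93228136e-04] [2.50223190e-01 2.96989082e-01 1.47619898e+00 1.67975609e-04
 1.36958671e+00 1.81486924e+00]
pack [ 0.5849 -0.1166  1.686 ] 0.113 83216
plug [ 0.4781 -0.1286  1.6879] 0.106 44688
mic [ 0.5004 -0.3081  1.7125  0.0143] 0.15 73392
puck [ 0.6061 -0.3046  1.7154] 0.152 45328
```

View pics/matb.png

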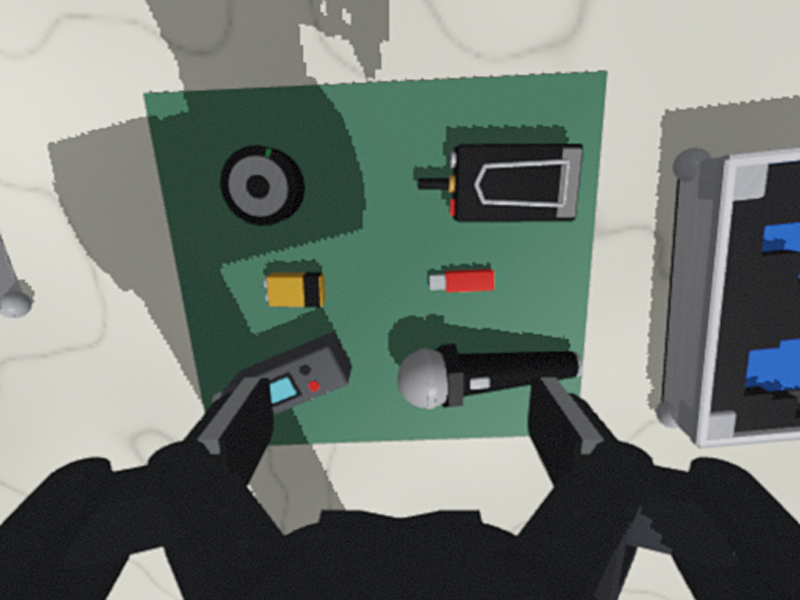

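```bash
cat >> fit.py <<'E'
    P=sh[k] if k!='mic' else [sh[k][0],rect(r.x[3]*1000,79,74)]
    if k=='pack': ov=cv2.resize(np.array(im['pixels']),None,fx=S,fy=S,interpolation=0)
    for z,c in ((.04,(0,255,255)),(.054,(0,0,255))):
        cs,_=cv2.findContours(mask(P,r.x,z),0,2); cv2.drawContours(ov,cs,-1,c,2)
    M=(mask(P,r.x,.04)&mask(P,r.x,.054)&V)>0; print(M.sum(),T.sum())
cv2.imwrite('pics/ov.png',cv2.resize(ov[60*S:280*S,90*S:440*S],(800,503)))
E
python3 fit.py
```

```text
pack [ 0.5849 -0.1166  1.686 ] 0.113 83216
92426 83216
plug [ 0.4781 -0.1286  1.6879] 0.106 44688
46305 44688
mic [ 0.5004 -0.3081  1.7125  0.0143] 0.15 73392
82204 73392
puck [ 0.6061 -0.3046  1.7154] 0.152 45328
52187 45328
```

View pics/ov.png

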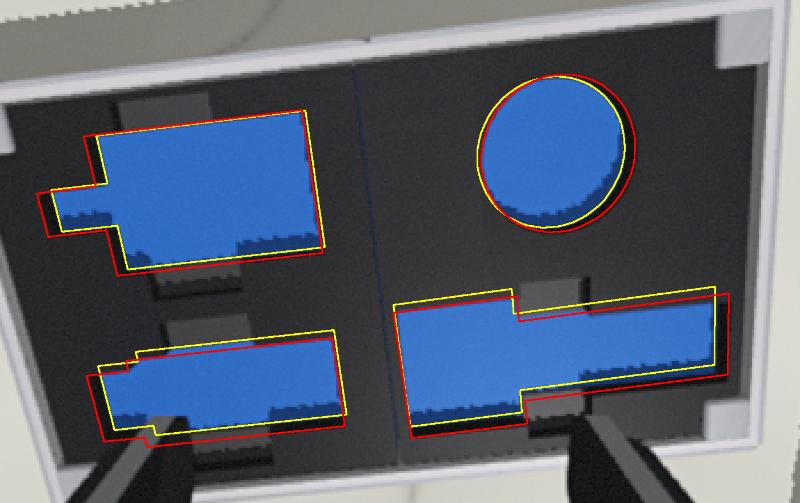

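```bash
sed -i "s/b=(px\[...,0\]>150)&(px\[...,0\]-px\[...,2\]>60)/b=(px[...,0]>60)\&(px[...,0]-px[...,2]>35)/; s/valid\[242:\]=0/valid[240:,115:180]=0; valid[240:,335:390]=0/" fit.py; python3 fit.py
python3 - <<'E'
from h import *
im=pickle.load(open('pics/mat.pkl','rb'))
f=.64
for n,u,v,z in [('puck top',259,185,.031),('pack TL',458,145,.029),('pack TR',583,145,.029),('pack BR',577,220,.029),('pack BL',457,220,.029),('ant tip',418,183,.02),('plug R top corner',333,337,.041),('plug R bot corner',350,366,.041),('plug farR',350,384,.003),('mic head',425,378,.028),('ring mid',455,376,.03),('mic tail',577,365,.023),('bat',295,290,.0205),('stick',469,280,.012)]:
    print(n,ray(im,u*f,v*f,z).round(4))
E
```

```text
pack [ 0.5846 -0.117   1.688 ] 0.027 95376
92951 95376
plug [ 0.4785 -0.1291  1.68  ] 0.06 51216
48486 51216
mic [ 0.499  -0.3088  1.6861  0.0138] 0.045 87664
83959 87664
puck [ 0.6063 -0.3048  1.7004] 0.02 53168
52402 53168
puck top [0.6124 0.324  0.031 ]
pack TL [0.6423 0.1739 0.029 ]
pack TR [0.643 0.081 0.029]
pack BR [0.5879 0.0786 0.029 ]
pack BL [0.5872 0.1721 0.029 ]
ant tip [0.6146 0.2028 0.02  ]
plug R top corner [0.4932 0.2705 0.041 ]
plug R bot corner [0.4676 0.2573 0.041 ]
plug farR [0.4314 0.2625 0.003 ]
mic head [0.4507 0.1937 0.028 ]
ring mid [0.4539 0.1679 0.03  ]
mic tail [0.4621 0.0606 0.023 ]
bat [0.5272 0.3043 0.0205]
stick [0.5351 0.1574 0.012 ]
```

View pics/ov.png

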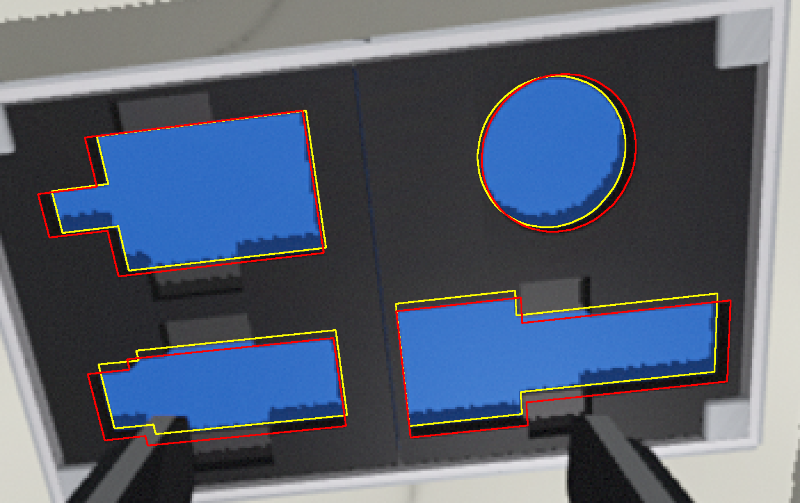

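The fit overlay matches the pockets. The mat view (800 px scale) shows puck (259,185), pack box (518,182), mic from head (425,378) to tail (577,365), and plug partly hidden at (290,375). I take the puck first.

Emit:
move_arm(steps=[0, 0, 0, 0.02, 0.035, -0.02, 1, 0, 0, 0, 0.04, 0.07, -0.05, 1, 0, 0, 0, 0.055, 0.1, -0.08, 1, 0, 0, 0, 0.063, 0.114, -0.11, 1, 0, 0, 0, 0.063, 0.114, -0.14, 1, 0, 0, 0, 0.063, 0.114, -0.165, 1, 0, 0, 0, 0.063, 0.114, -0.185, 1, 0, 0, 0, 0.063, 0.114, -0.2, 1, 0, 0, 0, 0.063, 0.114, -0.212, 1, 0, 0, 0, 0.063, 0.114, -0.2155, 1])

```text
clock: 3.2
position: [0.6122, 0.3225, 0.0316]
ee_rot: [0.001, 1.0, 0.0, -0.001]
contact_force: [-0.8, 0.7, -0.9]
width: 0.0852
gripper_force: 0.0
```

```bash
python3 - <<'E'
from h import *
s=snap('wrist','p1'); st=manip.get_state(); print(st['clock'],st['position'],st['ee_rot'],st['contact_force'])
cv2.imwrite('pics/p1b.png',np.array(s['pixels']))
E
```

```text
3.25 [0.61232259 0.32277809 0.03184985] [ 3.87999841e-04  9.99999628e-01  3.55839925e-04 -6.82671224e-04] [ 0.02969908 -0.46524515  0.7415778 ]
```

View pics/p1b.png

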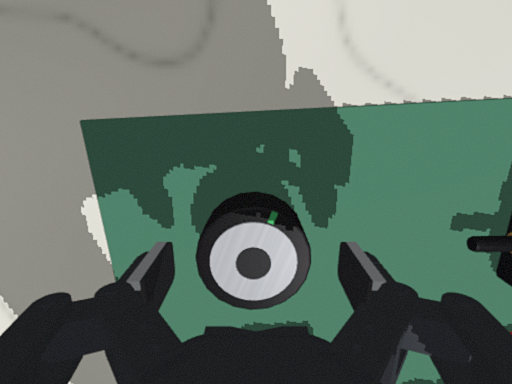

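The puck sits between the fingers, centred at (253,262) against the 256 midline. I close and lift.

Emit:
move_arm(steps=[0, 0, 0, 0, 0, 0, -1, 0, 0, 0, 0, 0, 0, -1, 0, 0, 0, 0, 0, 0, -1, 0, 0, 0, 0, 0, 0, -1, 0, 0, 0, 0, 0, 0, -1, 0, 0, 0, 0, 0, 0, -1, 0, 0, 0, 0, 0, 0, -1, 0, 0, 0, 0, 0, 0.01, -1, 0, 0, 0, 0, 0, 0.03, -1, 0, 0, 0, 0, 0, 0.05, -1], squeeze=45)

```text
clock: 4.25
position: [0.6115, 0.3233, 0.0825]
ee_rot: [0.001, 1.0, 0.001, -0.001]
contact_force: [0.5, 0.6, -2.8]
width: 0.058
gripper_force: 48.8
```

```bash
python3 - <<'E'
from h import *
s=snap('wrist','p2'); st=manip.get_state(); print(st['clock'],st['position'],st['width'],st['gripper_force'],st['contact_force'])
cv2.imwrite('pics/p2b.png',np.array(s['pixels']))
E
```

```text
4.3 [0.61376516 0.3242697  0.08684763] 0.05766648514175711 48.81236493587494 [1.01992875 0.568333   0.63125063]
```

View pics/p2b.png

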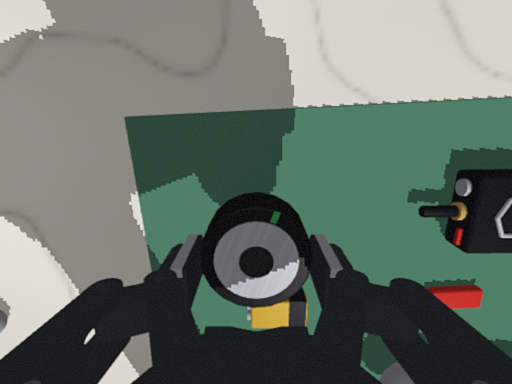

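```bash
python3 - <<'E'
from h import *
a=pickle.load(open('pics/p1.pkl','rb'));b=pickle.load(open('pics/p2.pkl','rb'))
print(ray(a,254,261,.031),ray(b,257,258,.086))
E
```

```text
[0.61197603 0.32398006 0.031     ] [0.61532537 0.32328195 0.086     ]
```

Emit:
move_arm(steps=[0, 0, 0, 0, -0.015, 0.025, -1, 0, 0, 0, 0, -0.045, 0.045, -1, 0, 0, 0, 0, -0.085, 0.05, -1, 0, 0, 0, 0, -0.13, 0.05, -1, 0, 0, 0, 0, -0.175, 0.05, -1, 0, 0, 0, 0, -0.22, 0.05, -1, 0, 0, 0, 0, -0.265, 0.05, -1, 0, 0, 0, 0, -0.31, 0.05, -1, 0, 0, 0, 0, -0.355, 0.05, -1, 0, 0, 0, 0, -0.4, 0.05, -1])

```text
clock: 5.3
position: [0.6118, -0.078, 0.1323]
ee_rot: [-0.0, 1.0, 0.001, -0.0]
contact_force: [0.7, -0.4, -2.8]
width: 0.0577
gripper_force: 49.4
```

Emit:
move_arm(steps=[0, 0, 0, -0.002, -0.045, 0, -1, 0, 0, 0, -0.004, -0.09, 0, -1, 0, 0, 0, -0.006, -0.13, 0, -1, 0, 0, 0, -0.006, -0.17, 0, -1, 0, 0, 0, -0.006, -0.2, 0, -1, 0, 0, 0, -0.006, -0.22, 0, -1, 0, 0, 0, -0.006, -0.229, -0.01, -1, 0, 0, 0, -0.006, -0.229, -0.025, -1, 0, 0, 0, -0.006, -0.229, -0.035, -1, 0, 0, 0, -0.006, -0.229, -0.035, -1])

```text
clock: 6.3
position: [0.6051, -0.3032, 0.0951]
ee_rot: [-0.002, 1.0, 0.001, -0.002]
contact_force: [-1.1, 0.6, -2.7]
width: 0.058
gripper_force: 49.4
```

```bash
python3 - <<'E'
from h import *
s=snap('wrist','p3'); st=manip.get_state(); print(st['clock'],st['position'],st['ee_rot'],st['width'])
u,v=proj(s,(.6062,-.3048,.04)); print(u,v)
cv2.imwrite('pics/p3b.png',np.array(s['pixels']))
E
```

```text
6.35 [ 0.60586811 -0.30366549  0.09642048] [-0.00103899  0.99999778  0.00126259 -0.00133205] 0.057620669897389044
259.4324253784054 218.60095505472782
```

View pics/p3b.png

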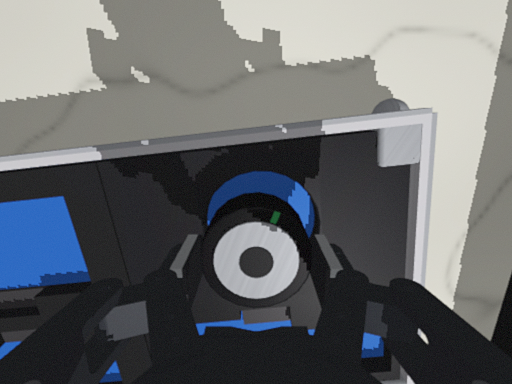

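The puck at (257,262) sits over its pocket, whose visible blue spans 207 to 315. I lower it.

Emit:
move_arm(steps=[0, 0, 0, 0, 0, -0.005, -1, 0, 0, 0, 0, 0, -0.011, -1, 0, 0, 0, 0, 0, -0.016, -1, 0, 0, 0, 0, 0, -0.02, -1, 0, 0, 0, 0, 0, -0.023, -1, 0, 0, 0, 0, 0, -0.025, -1, 0, 0, 0, 0, 0, -0.0265, -1, 0, 0, 0, 0, 0, -0.0275, -1, 0, 0, 0, 0, 0, -0.028, -1, 0, 0, 0, 0, 0, -0.028, -1])

```text
clock: 7.35
position: [0.6065, -0.3054, 0.0716]
ee_rot: [0.0, 1.0, 0.001, 0.0]
contact_force: [-2.6, 1.2, 5.2]
width: 0.0577
gripper_force: 50.2
```

Emit:
move_arm(steps=[0, 0, 0, 0, 0, 0, 0.65, 0, 0, 0, 0, 0, 0, 0.65, 0, 0, 0, 0, 0, 0, 0.65, 0, 0, 0, 0, 0, 0, 0.65, 0, 0, 0, 0, 0, 0.01, 0.65, 0, 0, 0, 0, 0, 0.03, 0.65, 0, 0, 0, 0, 0, 0.06, 0.65, 0, 0, 0, 0, 0.03, 0.1, 0.65, 0, 0, 0, 0, 0.06, 0.13, 0.8, 0, 0, 0, 0, 0.06, 0.13, 0.8])

```text
clock: 8.35
position: [0.609, -0.2431, 0.2064]
ee_rot: [0.001, 1.0, 0.002, 0.005]
contact_force: [0.7, -0.4, 0.1]
width: 0.0772
gripper_force: 0.0
```

```bash
python3 - <<'E'
from h import *
s=snap('wrist','p4'); st=manip.get_state(); print(st['clock'],st['position'],st['ee_rot'],st['width'],st['contact_force'])
cv2.imwrite('pics/p4b.png',np.array(s['pixels']))
for z in (.068,):print(proj(s,(.6062,-.3048,z)))
E
```

```text
8.4 [ 0.60800777 -0.24453557  0.20368102] [0.00154168 0.99999275 0.00182883 0.00296416] 0.07660705733265791 [ 0.06280842 -0.49992564 -0.19788116]
(np.float64(318.6011108232912), np.float64(192.90113460969582))
```

View pics/p4b.png

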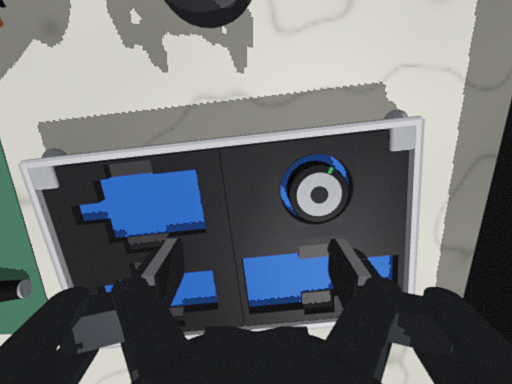

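The puck is seated: grille at (319,193), predicted (318.6,192.9). Next is the pack.

Emit:
move_arm(steps=[0, 0, 0.022, 0.001, 0.035, -0.01, 0.8, 0, 0, 0.045, 0.002, 0.075, -0.02, 0.8, 0, 0, 0.068, 0.003, 0.115, -0.03, 0.8, 0, 0, 0.091, 0.004, 0.155, -0.04, 0.8, 0, 0, 0.114, 0.005, 0.195, -0.05, 0.8, 0, 0, 0.137, 0.006, 0.235, -0.05, 0.8, 0, 0, 0.16, 0.007, 0.275, -0.05, 0.8, 0, 0, 0.183, 0.008, 0.315, -0.05, 0.8, 0, 0, 0.206, 0.009, 0.35, -0.05, 0.8, 0, 0, 0.229, 0.009, 0.381, -0.05, 0.8])

```text
clock: 9.4
position: [0.6152, 0.1365, 0.1484]
ee_rot: [-0.0, 0.75, 0.662, -0.001]
contact_force: [0.2, 0.0, 0.4]
width: 0.0767
gripper_force: 0.0
```

Emit:
move_arm(steps=[0, 0, 0.0221, 0, 0, -0.01, 0.8, 0, 0, 0.0221, 0, 0, -0.025, 0.8, 0, 0, 0.0221, 0, 0, -0.04, 0.8, 0, 0, 0.0221, 0, 0, -0.055, 0.8, 0, 0, 0.0221, 0, 0, -0.065, 0.8, 0, 0, 0.0221, 0, 0, -0.07, 0.8, 0, 0, 0.0221, 0, 0, -0.07, 0.8, 0, 0, 0.0221, 0, 0, -0.07, 0.8, 0, 0, 0.0221, 0, 0, -0.07, 0.8, 0, 0, 0.0221, 0, 0, -0.07, 0.8])

```text
clock: 10.4
position: [0.616, 0.1356, 0.0806]
ee_rot: [0.0, 0.704, 0.71, 0.001]
contact_force: [0.5, 0.3, -1.0]
width: 0.0768
gripper_force: 0.0
```

```bash
python3 - <<'E'
from h import *
s=snap('wrist','k1'); st=manip.get_state(); print(st['clock'],st['position'],st['ee_rot'],st['qpos'][5])
cv2.imwrite('pics/k1b.png',np.array(s['pixels']))
E
```

```text
10.45 [0.61585876 0.1356271  0.0805112 ] [4.26260905e-04 7.04177705e-01 7.10023469e-01 5.01017189e-04] 0.09825564908204228
```

View pics/k1b.png

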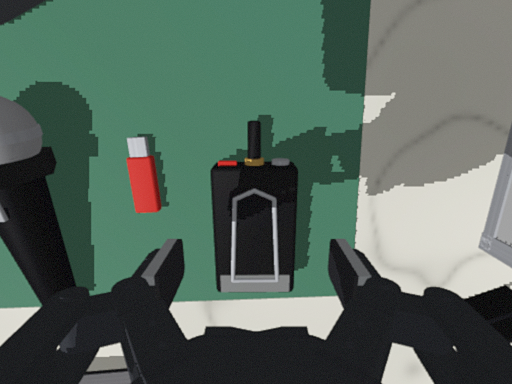

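The pack is centred at (255,230) between the fingers, antenna up-image. I descend, grip and lift.

Emit:
move_arm(steps=[0, 0, 0, 0, 0, -0.015, 0.8, 0, 0, 0, 0, 0, -0.032, 0.8, 0, 0, 0, 0, 0, -0.045, 0.8, 0, 0, 0, 0, 0, -0.051, 0.8, 0, 0, 0, 0, 0, -0.051, 0.8, 0, 0, 0, 0, 0, -0.051, -1, 0, 0, 0, 0, 0, -0.051, -1, 0, 0, 0, 0, 0, -0.051, -1, 0, 0, 0, 0, 0, -0.051, -1, 0, 0, 0, 0, 0, -0.051, -1], squeeze=40)

```text
clock: 11.45
position: [0.6163, 0.1357, 0.0297]
ee_rot: [0.001, 0.704, 0.71, 0.001]
contact_force: [0.8, 0.0, 4.8]
width: 0.0571
gripper_force: 45.0
```

Emit:
move_arm(steps=[0, 0, 0, 0, 0, 0.01, -1, 0, 0, 0, 0, 0, 0.035, -1, 0, 0, 0.001, 0, -0.01, 0.065, -1, 0, 0, 0.004, -0.005, -0.035, 0.085, -1, 0, 0, 0.007, -0.01, -0.075, 0.09, -1, 0, 0, 0.01, -0.015, -0.115, 0.09, -1, 0, 0, 0.013, -0.02, -0.155, 0.09, -1, 0, 0, 0.015, -0.025, -0.195, 0.09, -1, 0, 0, 0.0165, -0.0285, -0.23, 0.09, -1, 0, 0, 0.0174, -0.0304, -0.25, 0.09, -1])

```text
clock: 12.45
position: [0.5842, -0.1171, 0.1189]
ee_rot: [-0.0, 0.665, 0.747, -0.001]
contact_force: [-0.2, 1.2, -2.3]
width: 0.0567
gripper_force: 44.3
```

Emit:
move_arm(steps=[0, 0, 0, 0, -0.0077, 0, -1, 0, 0, 0, 0, -0.0077, 0, -1, 0, 0, 0, 0, -0.0077, -0.005, -1, 0, 0, 0, 0, -0.0077, -0.015, -1, 0, 0, 0, 0, -0.0077, -0.025, -1, 0, 0, 0, 0, -0.0077, -0.033, -1, 0, 0, 0, 0, -0.0077, -0.035, -1, 0, 0, 0, 0, -0.0077, -0.035, -1, 0, 0, 0, 0, -0.0077, -0.035, -1, 0, 0, 0, 0, -0.0077, -0.035, -1])

```text
clock: 13.45
position: [0.5855, -0.1222, 0.0843]
ee_rot: [0.0, 0.664, 0.747, 0.0]
contact_force: [-0.2, 0.4, -2.6]
width: 0.0567
gripper_force: 44.3
```

```bash
python3 - <<'E'
from h import *
s=snap('wrist','k2'); st=manip.get_state(); print(st['clock'],st['position'],st['ee_rot'],st['width'])
cv2.imwrite('pics/k2b.png',np.array(s['pixels']))
E
```

```text
13.5 [ 0.58545881 -0.12223314  0.08429906] [4.88227756e-04 6.64380271e-01 7.47394509e-01 2.56339641e-04] 0.056359115621116125
```

View pics/k2b.png

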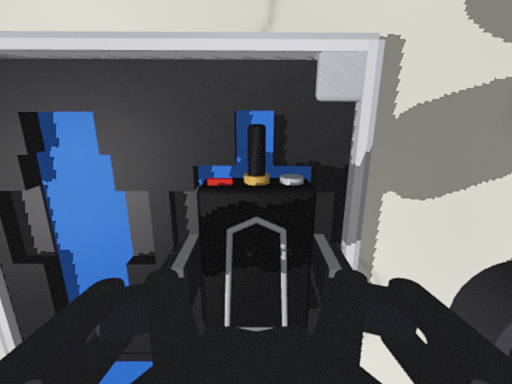

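The pack antenna (256,150) lines up with the slot (236 to 274). I lower and release, opening only to 66 mm because of the notches.

Emit:
move_arm(steps=[0, 0, 0, 0, 0, -0.005, -1, 0, 0, 0, 0, 0, -0.01, -1, 0, 0, 0, 0, 0, -0.014, -1, 0, 0, 0, 0, 0, -0.0165, -1, 0, 0, 0, 0, 0, -0.018, -1, 0, 0, 0, 0, 0, -0.018, -1, 0, 0, 0, 0, 0, -0.018, -1, 0, 0, 0, 0, 0, -0.018, -1, 0, 0, 0, 0, 0, -0.018, -1, 0, 0, 0, 0, 0, -0.018, -1])

```text
clock: 14.5
position: [0.5847, -0.122, 0.0667]
ee_rot: [-0.0, 0.664, 0.747, -0.0]
contact_force: [-2.5, 0.9, 6.2]
width: 0.0569
gripper_force: 45.1
```

Emit:
move_arm(steps=[0, 0, 0, 0, 0, 0, 0.55, 0, 0, 0, 0, 0, 0, 0.55, 0, 0, 0, 0, 0, 0, 0.55, 0, 0, 0, 0, 0, 0.005, 0.55, 0, 0, 0, 0, 0, 0.02, 0.55, 0, 0, 0, 0, 0, 0.045, 0.55, 0, 0, 0, -0.01, 0.01, 0.08, 0.55, 0, 0, 0, -0.02, 0.04, 0.11, 0.55, 0, 0, -0.001, -0.03, 0.07, 0.13, 0.55, 0, 0, -0.001, -0.04, 0.09, 0.14, 0.55])

```text
clock: 15.5
position: [0.5457, -0.0307, 0.2086]
ee_rot: [0.002, 0.667, 0.745, 0.001]
contact_force: [-0.4, 0.4, -0.5]
width: 0.0659
gripper_force: 0.0
```

```bash
python3 - <<'E'
from h import *
s=snap('top','t2'); st=manip.get_state(); print(st['clock'],st['position'],st['ee_rot'],st['width'])
E
```

```text
15.55 [ 0.54390272 -0.02796409  0.20939262] [3.05711778e-04 6.66029840e-01 7.45922212e-01 2.05217800e-03] 0.0662322514491957
```

Emit:
move_arm(steps=[0, 0, 0, -0.015, 0.03, 0, 0.8, 0, 0, -0.001, -0.03, 0.07, -0.01, 0.8, 0, 0, -0.002, -0.05, 0.105, -0.03, 0.8, 0, 0, -0.003, -0.07, 0.14, -0.05, 0.8, 0, 0, -0.004, -0.085, 0.165, -0.07, 0.8, 0, 0, -0.004, -0.0903, 0.1794, -0.085, 0.8, 0, 0, -0.004, -0.0903, 0.1794, -0.095, 0.8, 0, 0, -0.004, -0.0903, 0.1794, -0.1, 0.8, 0, 0, -0.004, -0.0903, 0.1794, -0.1, 0.8, 0, 0, -0.004, -0.0903, 0.1794, -0.1, 0.8])

```text
clock: 16.55
position: [0.4559, 0.1465, 0.1063]
ee_rot: [0.001, 0.676, 0.736, 0.0]
contact_force: [-0.5, -0.2, 0.6]
width: 0.0768
gripper_force: 0.0
```

```bash
python3 - <<'E'
from h import *
s=snap('wrist','m1'); st=manip.get_state(); print(st['clock'],st['position'],st['ee_rot'],st['width'])
a=cv2.resize(np.array(pickle.load(open('pics/t2.pkl','rb'))['pixels'])[130:260,100:430],(512,202),interpolation=cv2.INTER_CUBIC)
cv2.imwrite('pics/m1b.png',np.vstack([np.array(s['pixels']),a]))
E
```

```text
16.6 [0.45597148 0.1466148  0.10642928] [5.87219275e-04 6.76485065e-01 7.36455886e-01 5.83160374e-04] 0.07701831552700274
```

View pics/m1b.png

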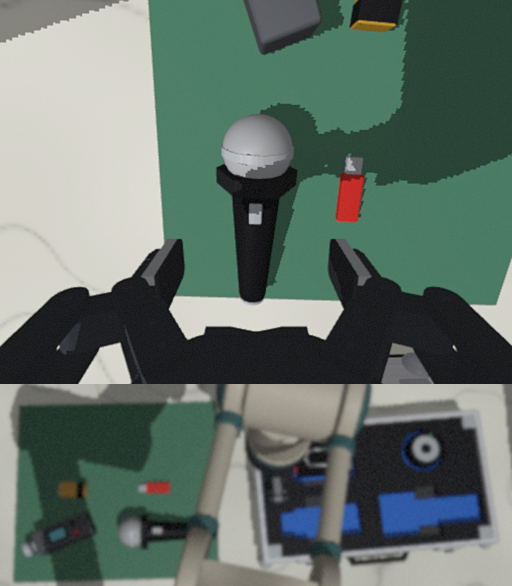

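The mic is aligned between the fingers: head (258,147), tail (252,300). In the top view the puck is seated and the plug is untouched. I refine the numbers.

```bash
python3 - <<'E'
from h import *
s=pickle.load(open('pics/m1.pkl','rb'))
H=ray(s,258,147,.028);T=ray(s,252,300,.02);print(H,T,np.hypot(*(H-T)[:2]),np.arctan2(*(H-T)[1::-1]));d=(H-T)/np.hypot(*(H-T)[:2]);print(H-d*.0465)
print('plug near top corners',ray(s,264,53,.041),ray(s,320,24,.041),'ring',ray(s,256,183,.03))
# plug colour segmentation in mat/top images
E
```

```text
[0.45391552 0.19488283 0.028     ] [0.46059128 0.05802017 0.02      ] 0.13702537146845062 1.6195347830325417
[0.45618096 0.14843804 0.02528517]
plug near top corners [0.45231601 0.25460908 0.041     ] [0.48463427 0.27336845 0.041     ] ring [0.45472193 0.1683636  0.03      ]
```

Emit:
move_arm(steps=[0, 0, -0.002, 0.001, 0.001, -0.02, 0.8, 0, 0, -0.002, 0.001, 0.001, -0.045, 0.8, 0, 0, -0.002, 0.001, 0.001, -0.065, 0.8, 0, 0, -0.002, 0.001, 0.001, -0.076, 0.8, 0, 0, -0.002, 0.001, 0.001, -0.078, 0.8, 0, 0, -0.002, 0.001, 0.001, -0.078, -1, 0, 0, -0.002, 0.001, 0.001, -0.078, -1, 0, 0, -0.002, 0.001, 0.001, -0.078, -1, 0, 0, -0.002, 0.001, 0.001, -0.078, -1, 0, 0, -0.002, 0.001, 0.001, -0.078, -1], squeeze=50)

```text
clock: 17.6
position: [0.4567, 0.1484, 0.029]
ee_rot: [0.001, 0.681, 0.733, 0.001]
contact_force: [-0.8, -0.2, 6.2]
width: 0.0346
gripper_force: 49.2
```

Emit:
move_arm(steps=[0, 0, 0, 0, 0, 0, -1, 0, 0, 0, 0, 0, 0, -1, 0, 0, 0, 0, 0, 0, -1, 0, 0, 0, 0, 0, 0, -1, 0, 0, 0, 0, 0, 0.005, -1, 0, 0, 0, 0, 0, 0.015, -1, 0, 0, 0, 0, 0, 0.03, -1, 0, 0, 0, 0, 0, 0.045, -1, 0, 0, 0, 0, 0, 0.05, -1, 0, 0, 0, 0, 0, 0.05, -1])

```text
clock: 18.6
position: [0.4563, 0.1484, 0.0787]
ee_rot: [0.001, 0.681, 0.733, 0.001]
contact_force: [0.3, 0.4, -3.2]
width: 0.0345
gripper_force: 50.0
```

```bash
python3 - <<'E'
from h import *
s=snap('wrist','m2'); st=manip.get_state(); print(st['clock'],st['position'],st['ee_rot'],st['width'],st['moment'])
px=np.array(s['pixels']).astype(int)
# silver head: bright, neutral, within centre columns
m=((px.min(2)>110)&(px.max(2)-px.min(2)<25)).astype(np.uint8); m[:, :170]=0;m[:,340:]=0;m[260:]=0
n,l,stt,c=cv2.connectedComponentsWithStats(m)
for i in range(1,n):
    if stt[i,4]>150: print(stt[i],c[i])
g=((px[...,1]-px[...,2]>25)).astype(int); print(''.join('\n'+''.join('.' if g[v,u] else ('S' if m[v,u] else '#') for u in range(160,350,4)) for v in range(60,340,7)))
E
```

```text
18.65 [0.45573372 0.14831326 0.07802066] [1.61268212e-04 6.80596514e-01 7.32658390e-01 2.07664392e-04] 0.03435898469746215 [ 0.01920041  0.01003475 -0.00157083]
[ 200  125  108  102 8304] [252.66726879 177.47194123]

................................................
................................................
................................................
................................................
.............................................#..
........................................#...##..
..........................................#..#..
..................................#.............
.................................#..........#...
....................##########..#.....#.........
.................SSSSSSSSSS#######..#..#....#.#.
...............SSSSSSSSSSSSSSS#######..........#
.............SSSSSSSSSSSSSSSSSSS#####..#........
............SSSSSSSSSSSSSSSSSSSSSS#####.........
............SSSSSSSSSSSSSSSSSSSSSSS####.........
...........SSSSSSSSSSSSSSSSSSSSSSSS#####.....#..
..........#SSSSSSSSSSSSSSSSSSSSSSSSSS###....#...
...........SSSSSSSSSSSSSSSSSSSSSSSSSS###.#......
.
[... 376 characters left out ...]
#####........#
..........#############################...#.....
.........###############################........
........#################################.......
.......###################################......
.....#######################################....
....#########################################...
################.###############.###############
################.###############.###############
###############..##############...##############
###############..##############...##############
#############....##############.....############
################.#############.....#############
################################################
################################################
```

```bash
python3 - <<'E'
from h import *
s=pickle.load(open('pics/m2.pkl','rb'))
H=ray(s,253.5,176,.077);print(H); d=H[:2]-[.4560,.1483];print(np.hypot(*d),np.arctan2(d[1],d[0]))
E
```

```text
[0.45236817 0.1923685  0.077     ]
0.04421790591545443 1.6530238563274577
```

Emit:
move_arm(steps=[0, 0, 0, 0.002, -0.01, 0.015, -1, 0, 0, 0.001, 0.005, -0.035, 0.03, -1, 0, 0, 0.002, 0.01, -0.075, 0.04, -1, 0, 0, 0.003, 0.015, -0.12, 0.04, -1, 0, 0, 0.004, 0.02, -0.165, 0.04, -1, 0, 0, 0.005, 0.025, -0.21, 0.04, -1, 0, 0, 0.006, 0.03, -0.255, 0.04, -1, 0, 0, 0.006, 0.034, -0.3, 0.04, -1, 0, 0, 0.006, 0.038, -0.345, 0.04, -1, 0, 0, 0.006, 0.043, -0.39, 0.04, -1])

```text
clock: 19.65
position: [0.4979, -0.2431, 0.1166]
ee_rot: [-0.001, 0.667, 0.745, -0.0]
contact_force: [0.5, 0.5, -3.3]
width: 0.0343
gripper_force: 50.4
```

Emit:
move_arm(steps=[0, 0, 0, 0, -0.03, 0, -1, 0, 0, 0, 0, -0.052, 0, -1, 0, 0, 0, 0, -0.063, 0, -1, 0, 0, 0, 0, -0.066, 0, -1, 0, 0, 0, 0, -0.066, -0.01, -1, 0, 0, 0, 0, -0.066, -0.02, -1, 0, 0, 0, 0, -0.066, -0.028, -1, 0, 0, 0, 0, -0.066, -0.032, -1, 0, 0, 0, 0, -0.066, -0.032, -1, 0, 0, 0, 0, -0.066, -0.032, -1])

```text
clock: 20.65
position: [0.499, -0.3075, 0.0858]
ee_rot: [0.0, 0.667, 0.746, 0.0]
contact_force: [-0.7, 0.1, -2.8]
width: 0.0345
gripper_force: 50.4
```

```bash
python3 - <<'E'
from h import *
s=snap('wrist','m3'); st=manip.get_state(); print(st['clock'],st['position'],st['ee_rot'],st['width'],st['contact_force'])
cv2.imwrite('pics/m3b.png',np.array(s['pixels']))
E
```

```text
20.7 [ 0.49915409 -0.30772043  0.08611391] [4.01749857e-04 6.66579753e-01 7.45433609e-01 7.25708605e-05] 0.034344544202847806 [ 0.46240517  0.11501423 -2.30086731]
```

View pics/m3b.png

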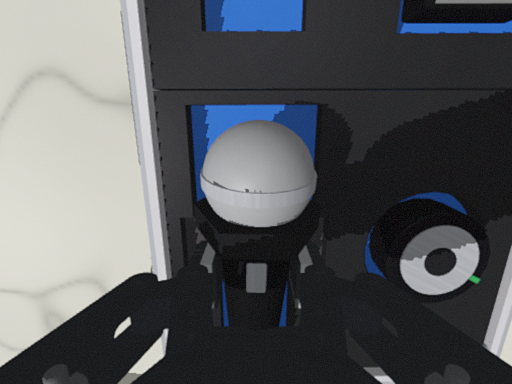

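The mic head (259,175) sits over the wide part of its pocket (190 to 318). I lower and release, opening to 52 mm.

Emit:
move_arm(steps=[0, 0, 0, 0, 0, -0.005, -1, 0, 0, 0, 0, 0, -0.01, -1, 0, 0, 0, 0, 0, -0.014, -1, 0, 0, 0, 0, 0, -0.0165, -1, 0, 0, 0, 0, 0, -0.0185, -1, 0, 0, 0, 0, 0, -0.0185, -1, 0, 0, 0, 0, 0, -0.0185, -1, 0, 0, 0, 0, 0, -0.0185, -1, 0, 0, 0, 0, 0, -0.0185, -1, 0, 0, 0, 0, 0, -0.0185, -1])

```text
clock: 21.7
position: [0.4989, -0.3078, 0.0675]
ee_rot: [0.0, 0.667, 0.745, 0.0]
contact_force: [-0.8, 0.4, -2.2]
width: 0.0344
gripper_force: 50.4
```

Emit:
move_arm(steps=[0, 0, 0, 0, 0, -0.0007, -1, 0, 0, 0, 0, 0, -0.0014, -1, 0, 0, 0, 0, 0, -0.002, -1, 0, 0, 0, 0, 0, -0.0025, -1, 0, 0, 0, 0, 0, -0.0025, -1, 0, 0, 0, 0, 0, -0.0025, -1, 0, 0, 0, 0, 0, -0.0025, -1, 0, 0, 0, 0, 0, -0.0025, -1, 0, 0, 0, 0, 0, -0.0025, -1, 0, 0, 0, 0, 0, -0.0025, -1])

```text
clock: 22.7
position: [0.4989, -0.3078, 0.066]
ee_rot: [0.0, 0.667, 0.745, 0.0]
contact_force: [-2.4, 1.7, 5.9]
width: 0.0345
gripper_force: 51.1
```

Emit:
move_arm(steps=[0, 0, 0, 0, 0, 0, 0.22, 0, 0, 0, 0, 0, 0, 0.22, 0, 0, 0, 0, 0, 0, 0.22, 0, 0, 0, 0, 0, 0.005, 0.22, 0, 0, 0, 0, 0, 0.02, 0.22, 0, 0, 0, 0, 0, 0.045, 0.22, 0, 0, 0, 0, 0, 0.08, 0.22, 0, 0, 0, 0, 0.02, 0.115, 0.22, 0, 0, 0, 0, 0.05, 0.14, 0.4, 0, 0, 0, 0, 0.08, 0.15, 0.4])

```text
clock: 23.7
position: [0.5001, -0.228, 0.2182]
ee_rot: [0.003, 0.667, 0.745, 0.001]
contact_force: [1.5, 0.4, -0.1]
width: 0.0596
gripper_force: 0.0
```

Emit:
move_arm(steps=[0, 0, 0.005, 0, 0.045, 0, 0.4, 0, 0, 0.01, -0.01, 0.09, 0, 0.4, 0, 0, 0.015, -0.015, 0.135, 0, 0.4, 0, 0, 0.02, -0.02, 0.18, 0, 0.4, 0, 0, 0.025, -0.025, 0.225, 0, 0.4, 0, 0, 0.03, -0.03, 0.27, 0, 0.4, 0, 0, 0.035, -0.035, 0.315, 0, 0.4, 0, 0, 0.04, -0.04, 0.36, 0, 0.4, 0, 0, 0.045, -0.045, 0.405, 0, 0.4, 0, 0, 0.05, -0.05, 0.45, 0, 0.4])

```text
clock: 24.7
position: [0.4484, 0.2241, 0.2153]
ee_rot: [0.0, 0.541, 0.841, 0.0]
contact_force: [1.2, 0.1, 0.3]
width: 0.0598
gripper_force: 0.0
```

Emit:
move_arm(steps=[0, 0, 0.01, -0.002, 0.03, -0.01, 0.7, 0, 0, 0.02, -0.005, 0.055, -0.02, 0.7, 0, 0, 0.025, -0.005, 0.065, -0.03, 0.7, 0, 0, 0.025, -0.005, 0.065, -0.04, 0.7, 0, 0, 0.025, -0.005, 0.065, -0.04, 0.7, 0, 0, 0.025, -0.005, 0.065, -0.04, 0.7, 0, 0, 0.025, -0.005, 0.065, -0.04, 0.7, 0, 0, 0.025, -0.005, 0.065, -0.04, 0.7, 0, 0, 0.025, -0.005, 0.065, -0.04, 0.7, 0, 0, 0.025, -0.005, 0.065, -0.04, 0.7])

```text
clock: 25.7
position: [0.444, 0.2871, 0.1752]
ee_rot: [0.0, 0.474, 0.88, 0.0]
contact_force: [0.6, -0.9, 1.1]
width: 0.0726
gripper_force: 0.0
```

```bash
python3 - <<'E'
from h import *
s=snap('wrist','g1'); st=manip.get_state(); print(st['clock'],st['position'],st['ee_rot'],st['width'],st['contact_force'])
cv2.imwrite('pics/g1b.png',np.array(s['pixels']))
E
```

```text
25.75 [0.44393596 0.28714339 0.17505077] [1.47134922e-04 4.74420920e-01 8.80298091e-01 1.98227427e-04] 0.07266308640238543 [-0.48483657 -0.51997878  0.13549327]
```

View pics/g1b.png

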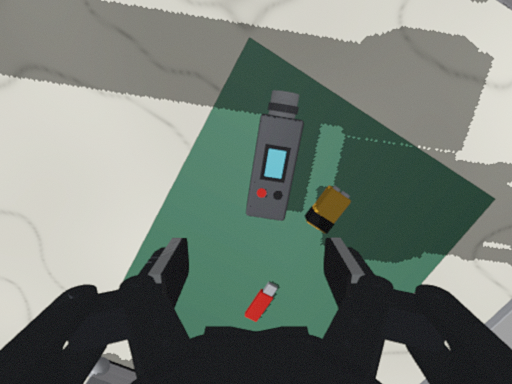

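This is my last view: plug top corners (264,115), (303,122), (286,219), (247,215), collar up at (284,100), battery at (328,209). From here I work by numbers.

```bash
python3 - <<'E'
from h import *
s=pickle.load(open('pics/g1.pkl','rb'))
px=np.array(s['pixels']).astype(int)
P=[ray(s,u,v,.041)[:2] for u,v in [(264,115),(303,122),(286,219),(247,215)]]
f=(P[0]+P[1])/2;b=(P[2]+P[3])/2;d=f-b;L=np.hypot(*d);c=(f+b)/2
print(np.round(P,4),L,np.hypot(*(P[0]-P[1])),np.hypot(*(P[2]-P[3])),np.arctan2(d[1],d[0]),c,'grasp',c+d/L*.007,'col',ray(s,284,92,.022))
# display centroid (pale blue)
m=(px[...,0]>170)&(px[...,0]-px[...,2]>60);m[:90]=0;v,u=np.nonzero(m);print(u.mean(),v.mean(),ray(s,u.mean(),v.mean(),.041))
print('bat',ray(s,328,209,.02))
E
```

```text
[[0.4124 0.3499]
 [0.4453 0.3642]
 [0.4865 0.2789]
 [0.4516 0.261 ]] 0.0959084005548064 0.035827504943726246 0.03918466721290972 2.003486055980537 [0.4489457  0.31350179] grasp [0.4460105  0.31985668] col [0.41713176 0.37766792 0.022     ]
274.59041394335514 163.08932461873638 [0.4450272  0.31915681 0.041     ]
bat [0.52404389 0.30734628 0.02      ]
```

Emit:
move_arm(steps=[0, 0, -0.012, 0.001, 0.016, -0.01, 0.45, 0, 0, -0.0228, 0.0015, 0.0314, -0.03, 0.45, 0, 0, -0.0228, 0.0015, 0.0314, -0.06, 0.45, 0, 0, -0.0228, 0.0015, 0.0314, -0.09, 0.45, 0, 0, -0.0228, 0.0015, 0.0314, -0.095, 0.45, 0, 0, -0.0228, 0.0015, 0.0314, -0.095, 0.45, 0, 0, -0.0228, 0.0015, 0.0314, -0.095, 0.45, 0, 0, -0.0228, 0.0015, 0.0314, -0.095, 0.45, 0, 0, -0.0228, 0.0015, 0.0314, -0.095, 0.45, 0, 0, -0.0228, 0.0015, 0.0314, -0.095, 0.45])

```text
clock: 26.75
position: [0.4458, 0.3189, 0.0808]
ee_rot: [0.0, 0.536, 0.844, 0.001]
contact_force: [0.6, 0.1, -1.3]
width: 0.062
gripper_force: 0.0
```

```bash
python3 - <<'E'
from h import *
s=snap('wrist','g2'); st=manip.get_state(); print(st['clock'],st['position'],st['ee_rot'],st['width'],st['contact_force'])
px=np.array(s['pixels']).astype(int)
m=(px[...,0]>150)&(px[...,0]-px[...,2]>50);m[:60]=0
m=m.astype(np.uint8);n,l,stt,c=cv2.connectedComponentsWithStats(m)
for i in range(1,n):
    if stt[i,4]>80: print(stt[i],c[i],ray(s,*c[i],.041),cv2.minAreaRect(np.argwhere(l==i)[:,::-1].astype(np.float32)))
g=(px[...,1]-px[...,2]>18).astype(int)
for v in range(0,330,9): print('%3d '%v+''.join('.' if g[v,u] else ('B' if m[v,u] else ('+' if px[v,u].max()>55 else '#')) for u in range(130,390,4)))
E
```

```text
26.8 [0.44563211 0.31881008 0.08051407] [3.45611581e-04 5.36073440e-01 8.44171075e-01 5.86088652e-04] 0.06216179432130472 [-0.01499198  1.23376193  0.30982761]
  0 +++++++++++++++++++++++++++++++++++++++++++++++++++++++++++++++++
  9 +++++++++++++++++++++++++++++++++++++++++++++++++++++++++++++++++
 18 +++++++++++++++++++++++++++++++++++++++++++++++++++++++++++++++++
 27 +++++++++++++++++++++++++++++++++++++++++++++++++++++++++++++++++
 36 +++++++++++++++++++++++++++++++++++++++++++++++++++++++++++++++++
 45 +++++++++++++++++++++++++++++++++++++++++++++++++++++++++++++++++
 54 ++++++++++++++++.++++++++++++++++++++++++++++++++++++++++++++++++
 63 +++++++++++++++........++++++++++++++++++++++++++++++++++++++++++
 72 +++++++++++++++.............+++++++++++++++++++++++++++++++++++++
 81 ++++++++++++++...................++++++++++++++++++++++++++++++++
 90 +++++++++++++.........................+++++++++++++++++++++++++++
 99 +++++++++++++..............................++++++++++++++++++++++
108 ++++++++++++....................................+++++++++++++++++
117 +++++++++++...............
[... 949 characters left out ...]

243 +............++###......++##.......####.......###++++++++++......
252 +........##+++####......+++#########+++.......####+++##+++++.....
261 ........##+++#####......++++++++++++++#.......#####+++##+++++....
270 ......###+++######......+++++++++###++#.......######+++##++......
279 ...##+###########.......++++++++++++++........###############....
288 ################........++++++++++++++........###################
297 ###############.........++++++++++++++...........################
306 ###############..................................################
315 ###############..................................################
324 ################................................#################
```

The plug columns (226 to 290) are centred and aligned. I descend and grip.

Emit:
move_arm(steps=[0, 0, 0, 0, 0, -0.015, 0.45, 0, 0, 0, 0, 0, -0.032, 0.45, 0, 0, 0, 0, 0, -0.045, 0.45, 0, 0, 0, 0, 0, -0.052, 0.45, 0, 0, 0, 0, 0, -0.052, 0.45, 0, 0, 0, 0, 0, -0.052, -1, 0, 0, 0, 0, 0, -0.052, -1, 0, 0, 0, 0, 0, -0.052, -1, 0, 0, 0, 0, 0, -0.052, -1, 0, 0, 0, 0, 0, -0.052, -1], squeeze=45)

```text
clock: 27.8
position: [0.446, 0.3191, 0.0287]
ee_rot: [0.0, 0.536, 0.844, 0.001]
contact_force: [0.7, 0.1, 5.8]
width: 0.0393
gripper_force: 48.1
```

Emit:
move_arm(steps=[0, 0, 0, 0, 0, 0, -1, 0, 0, 0, 0, 0, 0, -1, 0, 0, 0, 0, 0, 0.005, -1, 0, 0, 0, 0, 0, 0.015, -1, 0, 0, 0, 0, 0, 0.03, -1, 0, 0, 0, 0, 0, 0.045, -1, 0, 0, 0, 0, 0, 0.05, -1, 0, 0, 0, 0, 0, 0.05, -1, 0, 0, 0, 0, 0, 0.05, -1, 0, 0, 0, 0, 0, 0.05, -1])

```text
clock: 28.8
position: [0.4447, 0.3183, 0.0771]
ee_rot: [-0.0, 0.536, 0.844, -0.001]
contact_force: [-0.2, -0.2, -3.0]
width: 0.0394
gripper_force: 47.2
```

```bash
python3 - <<'E'
from h import *
s=snap('wrist','g3'); st=manip.get_state(); print(st['clock'],st['position'],st['ee_rot'],st['width'],st['contact_force'],st['moment'])
px=np.array(s['pixels']).astype(int)
g=(px[...,1]-px[...,2]>18).astype(int)
m=(px[...,0]>150)&(px[...,0]-px[...,2]>40);v,u=np.nonzero(m[180:300,226:290]);print('display',u.mean()+226,v.mean()+180) if len(u) else 0
for v in range(100,320,6): print('%3d '%v+''.join('.' if g[v,u] else ('+' if px[v,u].max()>65 else '#') for u in range(150,360,4)))
E
```

```text
28.85 [0.44478597 0.31838048 0.07704807] [-3.84639749e-04  5.36061194e-01  8.44178741e-01 -7.08055648e-04] 0.039156549983379946 [-0.46229277  0.9582633  -2.39324218] [-0.00980652  0.03594231  0.01311571]
display 241.22222222222223 252.16666666666669
100 ++++++++...............................++++++++++++++
106 +++++++....................................++++++++++
112 +++++++.......................................+++++++
118 ++++++...........................................++++
124 ++++++...............................................
130 +++++...............++++++++++++++...................
136 +++++...............++++++++++++++...................
142 ++++................++++++++++++++...................
148 ++++.................+++++++++++++...................
154 +++.................#+++++++++++++#..................
160 +++.................+#+###+########..................
166 ++..................+++++++++++++##..................
172 ++................##++++++++++++++##.................
178 ++...............####++++++++++++####................
184 +...............+#################
[... 595 characters left out ...]
++++
250 ..........###++++##+##.........#######+++###..+++++++
256 ..........##+++#######..........#######+++##.++++++++
262 .........###+++#######..........#######+++###++++++++
268 .......######+########.........#########+######++++++
274 ......#################........#################+++++
280 #..####################........####################++
286 #######################........######################
292 #######################........######################
298 ################.######........####+#.###############
304 ################.++++################.###############
310 ###############..+++++++++++++++++++#..##############
316 ###############..+++++++++++++++++++#..##############
```

```bash
python3 - <<'E'
from h import *
s=pickle.load(open('pics/g3.pkl','rb'))
t=np.array([.4447,.3183]);y=2*np.arctan2(.8442,.5361);d=np.array([np.cos(y),np.sin(y)]);print(y)
for u,v,z in[(257,186,.0895),(257,189,.0895),(257,128,.0705)]:
  r=ray(s,u,v,z)[:2]-t;print(r@d,r@[-d[1],d[0]])
E
```

```text
2.0100208802015893
0.04288700676375946 -0.0011056041684957927
0.04157727772013235 -0.0011076636509899324
0.0656263535304406 -0.0011175015238943785
```

Emit:
move_arm(steps=[0, 0, -0.002, 0, -0.01, 0.015, -1, 0, 0, -0.008, 0.003, -0.035, 0.03, -1, 0, 0, -0.014, 0.007, -0.075, 0.04, -1, 0, 0, -0.02, 0.011, -0.12, 0.04, -1, 0, 0, -0.027, 0.015, -0.165, 0.04, -1, 0, 0, -0.034, 0.019, -0.21, 0.04, -1, 0, 0, -0.041, 0.023, -0.255, 0.04, -1, 0, 0, -0.047, 0.027, -0.3, 0.04, -1, 0, 0, -0.0514, 0.031, -0.345, 0.04, -1, 0, 0, -0.0514, 0.0343, -0.39, 0.04, -1])

```text
clock: 29.85
position: [0.4793, -0.0737, 0.1188]
ee_rot: [0.001, 0.665, 0.747, 0.0]
contact_force: [0.9, 0.5, -2.3]
width: 0.0395
gripper_force: 47.0
```

Emit:
move_arm(steps=[0, 0, 0, 0, -0.03, 0, -1, 0, 0, 0, 0, -0.05, 0, -1, 0, 0, 0, 0, -0.06, 0, -1, 0, 0, 0, 0, -0.0613, 0, -1, 0, 0, 0, 0, -0.0613, -0.01, -1, 0, 0, 0, 0, -0.0613, -0.02, -1, 0, 0, 0, 0, -0.0613, -0.028, -1, 0, 0, 0, 0, -0.0613, -0.034, -1, 0, 0, 0, 0, -0.0613, -0.034, -1, 0, 0, 0, 0, -0.0613, -0.034, -1])

```text
clock: 30.85
position: [0.4797, -0.1323, 0.0836]
ee_rot: [-0.0, 0.665, 0.747, -0.0]
contact_force: [0.3, 0.1, -1.8]
width: 0.0393
gripper_force: 47.1
```

```bash
python3 - <<'E'
from h import *
s=snap('wrist','g4'); st=manip.get_state(); print(st['clock'],st['position'],st['ee_rot'],st['width'],st['contact_force'])
px=np.array(s['pixels']).astype(int)
b=(px[...,0]>60)&(px[...,0]-px[...,2]>35)
for v in range(60,330,6): print('%3d '%v+''.join('B' if b[v,u] else ('+' if px[v,u].max()>65 else '#') for u in range(150,370,4)))
def P(x,y,z):
    c,sn=np.cos(1.685),np.sin(1.685); return np.round(proj(s,(.4785+c*x-sn*y,-.1291+sn*x+c*y,z)),1)
print('floor slot corners',P(.068,.02,.04),P(.068,-.02,.04),P(.045,.02,.04),P(.045,.026,.04),P(.045,-.026,.04),'rim',P(.068,.02,.054),P(.068,-.02,.054),P(.045,.026,.054),P(.045,-.026,.054))
E
```

```text
30.9 [ 0.47991354 -0.132498    0.0839115 ] [2.06924423e-04 6.64658791e-01 7.47147001e-01 8.67184667e-05] 0.03942518888990415 [-0.22973848 -1.20492825 -1.96571538]
 60 +++++++++++++++++++++++++++++++++++++++++++++++++++++++
 66 +++++++++++############################################
 72 +++++++++++############################################
 78 +++++++++++############################################
 84 +++++++++++############################################
 90 +++++++++++############################################
 96 +++++++++++############################################
102 +++++++++++############################################
108 +#+####################################################
114 +##+###################################################
120 +#+####+##########BBBBBBBBBBBBBBBBB####################
126 +++++#############BBBBBBBBBBBBBBBBB####################
132 +++#++############BB++++++++++++++B####################
138 ++#++++###########BB++++++++++++++B####################
144 +++++#+###########BB++++++++++++++B####################
150 ++#++++###########BB+++++++++++++
[... 1211 characters left out ...]
###########
276 +++++#################BBBBBBBBB########################
282 #######################BBBBBBBB########################
288 #######################BBBBBBBB##++++##################
294 #################++++#BBBBBBBBB##++++##################
300 #################++++##BBBBBBBB##++++##################
306 #################++++############++++##################
312 #################+++++++++++++++++++###################
318 #################+++++++++++++++++++###################
324 #################++++++++++++#####++###################
floor slot corners [219.9 114.6] [288.3 114.8] [221.2 153.9] [211.3 153.9] [296.8 154.1] rim [216.7 114.8] [291.2 115.1] [207.5 157.5] [300.3 157.8]
```

The collar (columns 230 to 285) is centred in the slot (222 to 288). I lower it.

Emit:
move_arm(steps=[0, 0, 0, 0, 0, -0.005, -1, 0, 0, 0, 0, 0, -0.01, -1, 0, 0, 0, 0, 0, -0.014, -1, 0, 0, 0, 0, 0, -0.0165, -1, 0, 0, 0, 0, 0, -0.018, -1, 0, 0, 0, 0, 0, -0.019, -1, 0, 0, 0, 0, 0, -0.0195, -1, 0, 0, 0, 0, 0, -0.0195, -1, 0, 0, 0, 0, 0, -0.0195, -1, 0, 0, 0, 0, 0, -0.0195, -1])

```text
clock: 31.9
position: [0.4794, -0.1326, 0.0656]
ee_rot: [0.0, 0.665, 0.747, -0.0]
contact_force: [-3.4, 2.0, 8.6]
width: 0.0395
gripper_force: 48.5
```

Contact is at the expected height. I release to 54 mm, retreat, and go up to a survey pose.

Emit:
move_arm(steps=[0, 0, 0, 0, 0, 0, 0.27, 0, 0, 0, 0, 0, 0, 0.27, 0, 0, 0, 0, 0, 0, 0.27, 0, 0, 0, 0, 0, 0.005, 0.27, 0, 0, 0, 0, 0, 0.02, 0.27, 0, 0, 0, 0, 0, 0.05, 0.27, 0, 0, 0, 0, 0, 0.09, 0.27, 0, 0, 0, 0, 0, 0.135, 0.27, 0, 0, 0, 0, -0.03, 0.18, 0.27, 0, 0, 0, 0, -0.07, 0.21, 0.27])

```text
clock: 32.9
position: [0.4802, -0.199, 0.2755]
ee_rot: [0.002, 0.664, 0.748, 0.001]
contact_force: [0.9, -1.2, -0.7]
width: 0.0544
gripper_force: 0.0
```

Emit:
move_arm(steps=[0, 0, -0.02, 0.01, -0.015, 0.01, 0.27, 0, 0, -0.04, 0.02, -0.02, 0.02, 0.27, 0, 0, -0.06, 0.03, -0.02, 0.02, 0.27, 0, 0, -0.08, 0.04, -0.02, 0.02, 0.27, 0, 0, -0.1, 0.05, -0.02, 0.02, 0.27, 0, 0, -0.12, 0.06, -0.02, 0.02, 0.27, 0, 0, -0.14, 0.065, -0.02, 0.02, 0.27, 0, 0, -0.16, 0.07, -0.02, 0.02, 0.27, 0, 0, -0.18, 0.07, -0.02, 0.02, 0.27, 0, 0, -0.2, 0.07, -0.02, 0.02, 0.27])

```text
clock: 33.9
position: [0.5497, -0.2195, 0.2919]
ee_rot: [-0.0, 0.977, 0.211, -0.0]
contact_force: [-0.4, -0.0, -0.3]
width: 0.0541
gripper_force: 0.0
```

Emit:
move_arm(steps=[0, 0, -0.02, 0, 0, 0, 0.27, 0, 0, -0.04, 0, 0, 0, 0.27, 0, 0, -0.06, 0, 0, 0, 0.27, 0, 0, -0.068, 0, 0, 0, 0.27, 0, 0, -0.068, 0, 0, 0, 0.27, 0, 0, -0.068, 0, 0, 0, 0.27, 0, 0, -0.068, 0, 0, 0, 0.27, 0, 0, -0.068, 0, 0, 0, 0.27, 0, 0, -0.068, 0, 0, 0, 0.27, 0, 0, -0.068, 0, 0, 0, 0.27])

```text
clock: 34.9
position: [0.5496, -0.2196, 0.2919]
ee_rot: [0.0, 1.0, 0.002, -0.0]
contact_force: [0.0, -0.3, -0.0]
width: 0.0542
gripper_force: 0.0
```

```bash
python3 - <<'E'
from h import *
s=snap('wrist','end'); t=snap('top','endt'); st=manip.get_state(); print(st['clock'],st['position'],st['ee_rot'])
px=np.array(s['pixels']).astype(int)
b=(px[...,0]>60)&(px[...,0]-px[...,2]>35)
us=[]
for x,y in[(.66,-.02),(.66,-.42),(.41,-.02),(.41,-.42)]: us.append(proj(s,(x,y,.055)))
us=np.array(us);u0,u1=us[:,0].min(),us[:,0].max();v0,v1=us[:,1].min(),us[:,1].max()
print(u0,u1,v0,v1)
for v in range(int(max(v0,0)),int(min(v1,384)),5): print('%3d '%v+''.join('B' if b[v,u] else ('S' if px[v,u].min()>150 else '+' if px[v,u].max()>62 else '#') for u in range(max(0,int(u0)),min(int(u1),512),3)))
for k,x,y,pts in [('pack',.5846,-.117,[(-62,-29,26),(33,-29,26),(33,29,26),(-62,29,26),(62,0,13)]),('plug',.4785,-.1291,[(-61,-20,38),(39,-20,38),(39,20,38),(-61,20,38),(61,0,19)]),('mic',.499,-.3088,[(46.5,0,25),(-87.5,0,20)]),('puck',.6062,-.3048,[(0,0,28)])]:
  c,n=np.cos(1.687),np.sin(1.687)
  print(k,[tuple(np.round(proj(s,(x+(c*a-n*d)/1e3,y+(n*a+c*d)/1e3,.04+h/1e3)),0)) for a,d,h in pts])
tp=np.array(t['pixels']).astype(int)
red=(tp[...,2]>120)&(tp[...,1]<90)&(tp[...,0]<90);gold=(tp[...,2]>120)&(tp[...,0]<70)&(tp[...,1]>80)
o=pickle.load(open('pics/top0.pkl','rb'));op=np.array(o['pixels']).astype(int)
for nm,f in(('red',lambda p:(p[...,2]>110)&(p[...,1]<90)&(p[...,0]<100)),('gold',lambda p:(p[...,2]-p[...,0]>60)&(p[...,1]-p[...,0]>40))):
  for p in(op,tp):
    m=f(p)[190:206,110:230] if 1 else 0; v,u=np.nonzero(m);print(nm,len(u),u.mean()+110 if len(u) else 0,v.mean()+190 if len(u) else 0)
E
```

```text
35.0 [ 0.54958486 -0.21955695  0.29191929] [ 3.49139017e-05  9.99998612e-01  1.66477856e-03 -5.00215405e-05]
91.90725330498015 422.69242314939277 78.20124404251766 263.0169824181595
 78 S++++++++++++++++++++++++++++++++++++++++++++++++++++++++SSSSSSSSSSSSSSSSSSSSSSS+++++#############+SSSSSSSSSSSS
 83 S++++++++++++++++++++++++++++++++++++++++++SSSSSSSSSSSSSSSSSSSSSSS+++++###########################+SSSSSSSSSSSS
 88 SS++++++++++++++++++++++++++++SSSSSSSSSSSSSSSSSSSSSS+++++#########################################+SSSSSSSSSSSS
 93 SS+++++++++++++SSSSSSSSSSSSSSSSSSSSSSS+++++############################################################++SSSSSS
 98 SSSSSSSSSSSSSSSSSSSSSSSS+++++#############################################BBBBBBBBB####################++SSSSSS
103 SSSSSSSSSS++++###########++++++++###################+###################BBBB######BBB##################++SSSSSS
108 SSSSSSS###############+++#+################BB+########################BBB####++S+++##B#################++SSSSSS
113 SSSSSSS+#####################BBBBBBBBBBBBBBBBB#######################BB####SSSSSSSSS##################
[... 3399 characters left out ...]
 np.float64(113.0)), (np.float64(143.0), np.float64(122.0)), (np.float64(154.0), np.float64(168.0)), (np.float64(227.0), np.float64(160.0)), (np.float64(130.0), np.float64(147.0))]
plug [(np.float64(231.0), np.float64(206.0)), (np.float64(155.0), np.float64(214.0)), (np.float64(162.0), np.float64(242.0)), (np.float64(236.0), np.float64(234.0)), (np.float64(148.0), np.float64(224.0))]
mic [(np.float64(288.0), np.float64(211.0)), (np.float64(387.0), np.float64(200.0))]
puck [(np.float64(327.0), np.float64(125.0))]
red 105 201.5809523809524 196.26666666666668
red 121 199.95867768595042 196.47107438016528
gold 107 143.9532710280374 197.54205607476635
gold 107 143.9532710280374 197.54205607476635
```

```bash
python3 -c "
from rig import manip
print(manip.sign_off())"
```

```text
the job is handed in; nothing more can be done
None
```

The microphone, bodypack, plug-on transmitter and puck are all in their own pockets the right way round, the battery and stick lie where they were, and I handed the job in at about 35 s; the sign-off returned no verdict.

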